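# Switch off the tab-lock isolator under the distribution board

### The job

Switch the lighting isolator off before the halogens are changed: on the grey case whose bar-shaped knob has two spring tabs, pinch both tabs in, turn the knob about 60 degrees clockwise (seen from above) and let go there, so that the tabs spring fully out again. Leave the round timer dial on the other grey case as it is set.

Things in the scene. Friction and masses are not known exactly. Their poses are not given: they have to be found in the camera images.
- isolator: Grey case (134 x 134 x 50 mm, hinged clip-on lid) fixed on the shelf, with the bar-shaped knob on its lid. Origin: centre of its underside, under the knob's vertical axis; z up. A flat white bar on the lid marks the pointer's on position, 30 degrees left of its x axis, a flat white disc off, 30 degrees right. Within 60 mm of the axis only knob and tabs stand over 9 mm above the lid.
- selector_grip (a point): Point on the knob's vertical axis at the height to grip, 36 mm above the lid. Axes turn with the knob: x along the black bar (64 long, 18 thick, 46 mm high) to its white pointer line, z up. Facing each long side of the bar, centred, stands a black tab, a plate 28 mm wide (x), 8 to 44 mm above the lid; the tabs' outer faces are 54 mm apart along y at rest, 32 mm when fully in.
- selector (a joint): Knob angle in rad, growing clockwise from above: on about 0 (+-0.1, the start), off 1.05, end stops -0.17 and 1.22. Friction 0.06 N m. While a tab is out its foot meets a lug on the lid: the knob only plays within 0.17 of on or of off and cannot pass between. It turns freely with both tabs in by 4 mm or more.
- tab_a (a joint): Travel in m towards the bar of the tab on the knob's +y side: 0 sprung out, 0.011 fully in. Spring 3 N at rest, 6 N fully in; a grip of 20 N holds both in firmly for turning. Let go within 0.17 rad of off or on it springs back out; in between its foot can stay caught behind the lug.
- tab_b (a joint): The same for the tab on the knob's -y side.
- timer_mark (a point): Outer end of the white pointer line on top of the timer's round black dial (56 mm diameter, no bar, no tabs, 36 mm above its lid, turns easily). The dial's vertical axis lies 22 mm from here along -x of this frame, which turns with the dial. Its case, 134 x 134 x 50 mm, is like the isolator's and fixed. To be left alone.

How it is judged:
On the way, in this order (a step that is already met when the one before it is completed fails the run):
1. both tabs are pinched in (by more than 3.5 mm) while the knob is still at on (below 0.3 rad) (value of joint each of tab_a, tab_b above 0.0035 m and value of joint selector below 0.3 rad), for 0.1 s.
2. the knob is turned clockwise to off (past 0.84 rad) (value of joint selector above 0.84 rad), for 0.1 s.
At the end, for the whole second after the job is handed in: The isolator's knob stands at off (60 degrees clockwise of on, within about 12 degrees: 0.84 rad or more, up to the end stop), both tabs have sprung out again (within 2 mm of fully out) and the timer dial is as it was (its mark within 8 mm) (value of joint selector between 0.84 and 1.25 rad and value of joint each of tab_a, tab_b below 0.002 m and distance of timer_mark from where it was at the start of the episode below 0.008 m); the robot touches nothing.
It fails at once if the timer dial is turned (its mark moves more than 8 mm, about 20 degrees) (distance of timer_mark from where it was at the start of the episode above 0.008 m).
It also fails if it takes over 35 s, if anything falls off the work surface, if the arm or the gripper's body presses on something with over 40 N, if the wrist force passes 120 N, or if a joint passes its speed limit or range.

### The arm

A 7-joint arm with a two-finger parallel gripper is mounted at the origin on the work surface. World frame = base frame: x ahead of the robot, y to its left, z up, the work surface at z = 0. Lengths are in m, angles in rad, forces in N, time in s.
With the tool pointing down it reaches from about 0.4 to 0.9 m from the base axis. Payload 5.5 kg.
Tool frame: the origin (TCP) lies on the front face of the gripper's body, between the roots of the fingers; the fingertips stand ctrl.nose_length ahead of it and the grasp point (between the pads) lies 47 mm ahead of it (ctrl.nose_length is the distance from the TCP to the fingertips, in m); z points along the fingers, y is the line along which they close (so a half turn about z gives the same grasp; the last joint's range is limited). The gripper opens to 92 mm and grips with 3 to 60 N. Pads are 19 mm wide; open, the fingers measure 130 mm over their backs; the gripper's body (75 mm by 190 mm) begins 47 mm behind the grasp point.
Start: joints at [-1.024, 0.501, -0.427, 1.55, 0.221, 1.138, -0.21], TCP at [0.182, 0.624, 0.292] pointing down, gripper open.
Joint ranges: [-2.88, 2.88], [-0.31, 2.03], [-1.54, 1.56], [0.2, 2.42], [-1.41, 4.55], [0.19, 2.02], [-2.57, 2.57]. Speed limits (rad/s): [2.57, 2.57, 3.14, 3.14, 3.14, 3.14, 3.14].

### API

Orientations are given as a unit quaternion [w, x, y, z].
In Python, from rig import ctrl, viewer gives the robot as it stands (ctrl), with the cameras (viewer).
- The arm moves only by the tool step_hand, called after "Request:" in YAML: its name, and indented under it one key for each argument. Schema: {"type":"object","properties":{"ticks":{"type":"object","properties":{"dx":{"type":"array","items":{"type":"number"},"minItems":1,"maxItems":12},"dy":{"type":"array","items":{"type":"number"},"minItems":1,"maxItems":12},"dz":{"type":"array","items":{"type":"number"},"minItems":1,"maxItems":12},"yaw":{"type":"array","items":{"type":"number"},"minItems":1,"maxItems":12}},"additionalProperties":false,"required":["dx","dy","dz","yaw"]},"aperture":{"type":"number"},"force":{"type":"number"},"only":{"type":"string"},"quiet":{"type":"boolean"},"lines":{"type":"string"}},"required":["ticks"],"additionalProperties":false}. ticks is an object with one list for each field, all of the same length, 1 to 12, a row being the entries at one place: dx, dy, dz (the shift in m), yaw (a turn about the tool's z in rad); each row shifts and turns the commanded pose from where the row before left it, along the tool's axes as they then stand; what a row does not reach is not made up. A row lasts 1/8 s, in which the tool goes at most 0.0625 m and 0.188 rad, less where a joint would pass 70% of its speed; a pose out of reach is approached as far as the arm can. aperture is the finger opening in m, set as the call begins (left out keeps the last). The fingers move at their own pace and stop on an object; force is the grip in N (left out, the last holds). Time passes only in rows, so rows that do not move let the fingers close. The tool returns the time, the measured TCP pose, the force, the opening and the grip force at its end. only (a regular expression) keeps the lines of the reply that match it, lines (a string "A,B") keeps lines A to B, and quiet returns only ok. Input that does not fit is refused with a message, and nothing moves.
- ctrl.get_state(): the state, without advancing time (a new reading comes with each control period).
- viewer.capture(name): name is "scene" or "top" or "wrist"; returns the picture (400x640x3 uint8, red, green, blue); there is no depth.
- viewer.get_calibration(name): a dict with "fx", "fy", "cx", "cy" (pixels), "distortion" ([k1, k2, p1, p2, k3] as OpenCV has them; the pictures are not rectified), "camera_from_world" (4x4, takes a point from world to camera coordinates); the wrist camera has in their place "hand_eye" (4x4, takes a point from camera to tool coordinates, whose origin is the TCP and whose axes are the flange's). Camera axes: x right, y up, looking along -z (the intrinsics and any distortion apply to the point x, -y, -z); pixel columns grow to the right and rows downward; lengths in m; the calibration is good to about 2 mm. A picture is of the moment at which its call begins: read the wrist's pose just before it. get_calibration takes no time and is no camera call.
- ctrl.finish_job(): hands the job in; it is judged then, once.
The state is a dict: "clock": time; "q": joint angles; "dq": joint speeds; "effort": joint torques, N m; "tcp_pos": TCP position; "ee_rot": TCP orientation; "force": force on the tool from outside, world axes, zero at the start; "ft_torque": the same for the moment, N m; "width": finger opening in m; "grasp_force": force on a finger pad.
Only numpy, scipy, OpenCV 4.12 (cv2) and the standard library are available. Lean on these libraries where they do the work, as an engineer would, in place of code of your own. Each camera call takes 0.05 s, during which the arm holds its last target. There are 200 camera calls.

## Working session

There is one attempt and no reset: what is moved stays moved. The work goes in short steps, Python scripts to look and compute and a tool call to move; the robot and the scene stay as the last step left them, time stands still between calls to the robot, and variables do not carry over. Pictures are saved under pics/ and viewed, at most 10 in all, crops included, and the job is handed in when it is done.

```bash
ls; mkdir -p pics
```

Run:
```python
from rig import ctrl, viewer
import cv2,numpy as np
for n in("scene","top"):
    cv2.imwrite(f"pics/{n}1.png",viewer.capture(n)[:,:,::-1])
s=ctrl.get_state();print(s['clock'],s['tcp_pos'],s['ee_rot'],ctrl.nose_length,s['width'])
for n in("scene","top","wrist"):print(viewer.get_calibration(n))
```

```text
pics
rig.py
0.1 [0.18193316 0.62348478 0.29126311] [-1.45853054e-04  1.41412709e-01  9.89950328e-01 -8.78948435e-04] 0.0655 0.09166182308717463
{'fx': 473.75238886026887, 'fy': 473.75238886026887, 'cx': 313.69779727357957, 'cy': 195.2776620412808, 'distortion': array([-0.0334429,  0.       ,  0.       ,  0.       ,  0.       ]), 'camera_from_world': array([[-0.53560754,  0.84438596, -0.01170061,  0.31805016],
       [-0.59975205, -0.37060514,  0.70918919,  0.27217958],
       [ 0.59449309,  0.38686455,  0.70492112, -1.13233341],
       [ 0.        ,  0.        ,  0.        ,  1.        ]])}
{'fx': 424.645824068447, 'fy': 424.645824068447, 'cx': 317.6882617573074, 'cy': 202.72957687533489, 'distortion': array([-0.04708591,  0.        ,  0.        ,  0.        ,  0.        ]), 'camera_from_world': array([[-0.02625048, -0.99962304,  0.008043  ,  0.00201727],
       [ 0.99696976, -0.02558973,  0.0734606 , -0.58516745],
       [-0.07322709,  0.009947  ,  0.99726569, -0.90731833],
       [ 0.        ,  0.        ,  0.        ,  1.        ]])}
{'fx': 351.61783713655853, 'fy': 351.61783713655853, 'cx': 316.15534091393613, 'cy': 200.29191324922274, 'distortion': array([-0.00144234,  0.        ,  0.        ,  0.        ,  0.        ]), 'hand_eye': array([[ 3.08441039e-04,  9.58486351e-01,  2.85138245e-01,
         7.59948649e-02],
       [ 9.99999690e-01, -8.89888058e-05, -7.82590168e-04,
         1.40103807e-04],
       [-7.24727883e-04,  2.85138398e-01, -9.58486082e-01,
        -9.25891634e-02],
       [ 0.00000000e+00,  0.00000000e+00,  0.00000000e+00,
         1.00000000e+00]])}
```

View pics/top1.png

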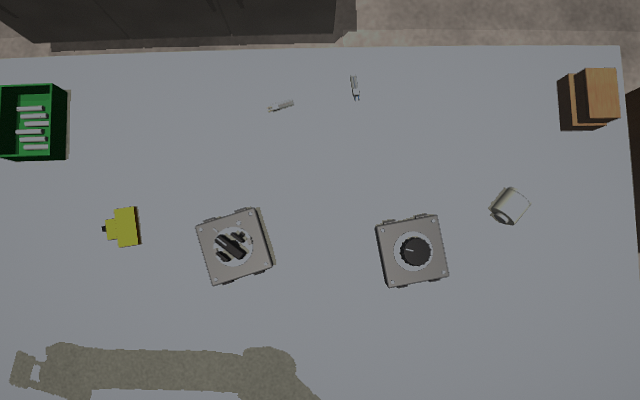

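View pics/scene1.png

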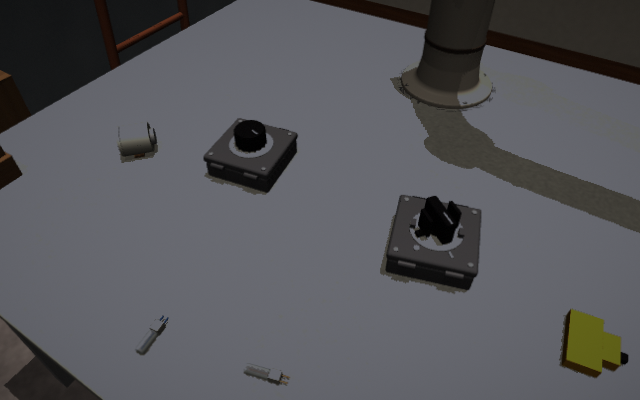

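The top view shows the isolator at about (233,246), with its bar and tabs, and the timer at (413,250). The scene view shows the isolator at (438,225). Next I enlarge the knob in both views.

Run:
```python
import cv2,numpy as np
a=cv2.imread("pics/top1.png")[196:296,183:283];b=cv2.imread("pics/scene1.png")[180:290,380:490]
f=lambda i:cv2.resize((255*(i/255.)**.5).astype('uint8'),(400,400),interpolation=cv2.INTER_CUBIC)
cv2.imwrite("pics/crop1.png",np.hstack([f(a),f(b)]))
```

```text
(no output)
```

View pics/crop1.png

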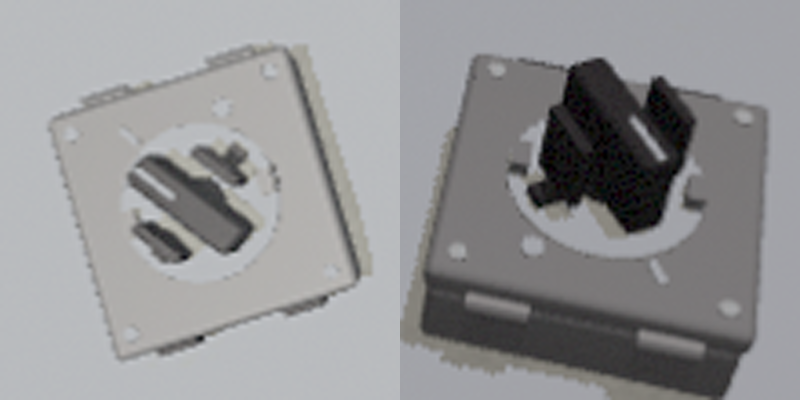

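The crop shows four lid screws, the on-bar at crop (128,134), the off-disc at (221,107), and the pointer line from (131,168) to (172,198). Now I cast these to positions.

Create h.py:
```python
from rig import ctrl, viewer
import cv2,numpy as np
def ray(n,px,s=None):
    c=viewer.get_calibration(n);K=np.array([[c['fx'],0,c['cx']],[0,c['fy'],c['cy']],[0,0,1]])
    u=cv2.undistortPoints(np.array(px,float).reshape(-1,1,2),K,c['distortion']).reshape(-1,2)
    d=np.c_[u[:,0],-u[:,1],-np.ones(len(u))]
    if n=="wrist":
        from scipy.spatial.transform import Rotation as R
        T=np.eye(4);T[:3,:3]=R.from_quat(np.roll(s['ee_rot'],-1)).as_matrix();T[:3,3]=s['tcp_pos'];T=T@c['hand_eye']
    else: T=np.linalg.inv(c['camera_from_world'])
    return T[:3,3],d@T[:3,:3].T
def plane(n,px,z,s=None):
    o,d=ray(n,px,s);return o+d*((z-o[2])/d[:,2])[:,None]
def tri(a,b):
    A=[];r=[]
    for o,d in(a,b):
        d=d/np.linalg.norm(d);P=np.eye(3)-np.outer(d,d);A.append(P);r.append(P@o)
    return np.linalg.lstsq(np.vstack(A),np.hstack(r),rcond=None)[0]
```

Run:
```python
from h import *
np.set_printoptions(precision=4,suppress=True)
t=lambda p:np.array(p)/4+[183-.375,196-.375]
s=lambda p:(np.array(p)-[400,0])*.275+[380-.36,180-.36]
st=t([(71,134),(270,69),(330,271),(131,333)]);ss=s([(730,307),(457,250),(497,69),(743,116)])
for i in range(4):
    a=ray("top",st[i]);b=ray("scene",ss[i]);print(tri((a[0],a[1][0]),(b[0],b[1][0])))
for z in(.05,):
    P=plane("top",st,z);Q=plane("scene",ss,z);print(P.mean(0),Q.mean(0))
    m=plane("top",t([(128,134),(221,107)]),z)-P.mean(0);print("on,off deg",np.degrees(np.arctan2(m[:,1],m[:,0])))
for n,p in(("top",t([(131,168),(172,198)])),("top",t([(130,165),(235,250)])),("top",t([(152,155),(252,235)])),("scene",s([(664,160),(632,118)]))):
    w=plane(n,p,.096);d=w[0]-w[1];print(n,w[:,:2].tolist(),np.degrees(np.arctan2(d[1],d[0])))
```

```text
[0.5338 0.2355 0.049 ]
[0.5656 0.1295 0.0497]
[0.4587 0.0995 0.0483]
[0.4287 0.2048 0.0488]
[0.4962 0.1684 0.05  ] [0.4985 0.1663 0.05  ]
on,off deg [ 46.1027 -13.2058]
top [[0.5147976009642614, 0.1941355790088568], [0.49934202683133605, 0.1737466706628803]] 52.83647775109358
top [[0.5163072836857264, 0.19462210375672592], [0.47273702968944453, 0.1426042084717207]] 50.05041664686668
top [[0.5210292175991731, 0.18352356174974907], [0.47996949631905106, 0.13400196632122557]] 50.33693582790626
scene [[0.518003521804044, 0.19050258626571204], [0.5030528502468523, 0.1711736137901062]] 52.27858386740211
```

Request:
step_hand:
  ticks: {"dx": [-0.036,-0.036,-0.036,-0.036,-0.036,-0.036,-0.036,-0.036,-0.036,-0.036,-0.036,-0.036],"dy": [-0.029,-0.029,-0.029,-0.029,-0.029,-0.029,-0.029,-0.029,-0.029,-0.029,-0.029,-0.029],"dz": [0.003,0.003,0.003,0.003,0.003,0.003,0.003,0.003,0.003,0.003,0.003,0.003],"yaw": [0,0,0,0,0,0,0,0,0,0,0,0]}
  aperture: 0.092

```text
clock: 1.6
tcp_pos: [0.4998, 0.1676, 0.2559]
ee_rot: [-0.0, 0.141, 0.99, -0.0]
force: [1.2, -0.1, -0.3]
width: 0.0918
grasp_force: 0.0
```

Request:
step_hand:
  ticks: {"dx": [0,0,0,0,0,0,0,0,0,0,0,0],"dy": [0,0,0,0,0,0,0,0,0,0,0,0],"dz": [0,0,0,0,0,0,0,0,0,0,0,0],"yaw": [0.18,0.18,0.18,0.18,0.18,0.18,0.18,0.18,0.18,0.18,0.17,0]}

```text
clock: 3.1
tcp_pos: [0.4989, 0.169, 0.2559]
ee_rot: [0.0, 0.903, 0.43, -0.0]
force: [0.0, -0.1, -0.4]
width: 0.0917
grasp_force: 0.0
```

Run:
```python
from h import *
s=ctrl.get_state();i=viewer.capture("wrist")
print(s['clock'],s['tcp_pos'],s['ee_rot'].tolist(),s['q'],s['force'])
import pickle;pickle.dump((s,i),open('w1.pkl','wb'))
cv2.imwrite("pics/w1.png",(255*(i[:,:,::-1]/255.)**.6).astype('uint8'))
```

```text
3.1 [0.49893251 0.16898601 0.25587522] [4.4687165876624625e-05, 0.9027002431848167, 0.4302697997639086, -0.00041032701080073584] [-0.46869354  0.29176261  0.10794734  1.91037702 -0.0381314   0.94221454
 -1.02403465] [ 0.00368117 -0.1104516  -0.40933392]
```

View pics/w1.png

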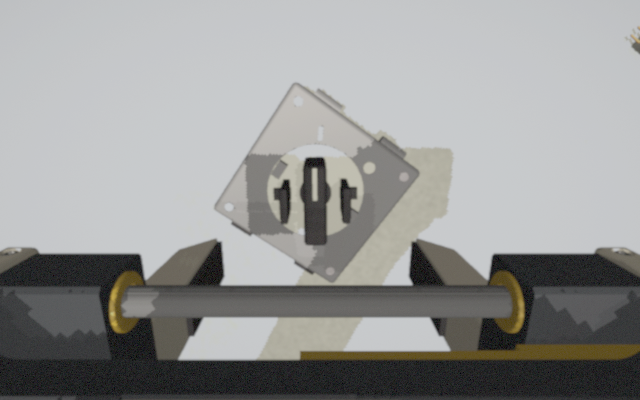

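The wrist view shows the bar upright and aligned with the tool x axis. The pointer line is at column 315 (rows 167-200), the tabs at (284,200) and (347,200), and the screws at (298,101), (404,177), (330,271) and (229,207).

Run:
```python
from h import *
import pickle
from scipy.spatial.transform import Rotation as R
np.set_printoptions(precision=4,suppress=True)
s,i=pickle.load(open('w1.pkl','rb'))
Rt=R.from_quat(np.roll(s['ee_rot'],-1)).as_matrix()
f=lambda p,z:(plane("wrist",p,z,s)-s['tcp_pos'])@Rt
P=plane("wrist",[(298,101),(404,177),(330,271),(229,207)],.05,s);print(P.mean(0),(P.mean(0)-s['tcp_pos'])@Rt)
g=i.mean(2);
for r in range(162,242,8):
    row=g[r,296:336];b=np.where(row<45)[0]+296;print(r,b.min(),b.max())
print("line",f([(315,168),(315,200)],.096)[:,:2])
print("bar top corners",f([(306,158),(326,158)],.096)[:,:2])
print("tabs",f([(281,200),(350,200)],.094)[:,:2])
on=plane("wrist",[(320,133),(369,168)],.05,s)-P.mean(0);print(np.degrees(np.arctan2(on[:,1],on[:,0])),np.degrees(np.arctan2(Rt[1,0],Rt[0,0])))
```

```text
[0.4968 0.1662 0.05  ] [-0.0034  0.0001  0.2059]
162 305 324
170 304 325
178 304 325
186 302 328
194 301 329
202 304 326
210 305 325
218 305 325
226 305 325
234 305 325
line [[0.0273 0.0001]
 [0.003  0.    ]]
bar top corners [[ 0.0346 -0.0064]
 [ 0.0346  0.008 ]]
tabs [[ 0.0024 -0.0256]
 [ 0.0024  0.0264]]
[ 46.5245 -14.0891] 50.96937779289192
```

Request:
step_hand:
  ticks: {"dx": [-0.003,0,0,0,0,0,0],"dy": [0,0,0,0,0,0,0],"dz": [0.02,0.025,0.025,0.025,0.018,0.01,0],"yaw": [0,0,0,0,0,0,0]}

```text
clock: 4.03
tcp_pos: [0.497, 0.1665, 0.1327]
ee_rot: [-0.0, 0.903, 0.43, -0.001]
force: [-0.0, 0.4, -0.0]
width: 0.0917
grasp_force: 0.0
```

Request:
step_hand:
  ticks: {"dx": [0,0,0,0,0,0,0,0],"dy": [0,0,0,0,0,0,0,0],"dz": [0,0,0,0,0,0,0,0],"yaw": [0,0,0,0,0,0,0,0]}
  aperture: 0.02
  force: 20

```text
clock: 5.03
tcp_pos: [0.4967, 0.1676, 0.1336]
ee_rot: [-0.001, 0.903, 0.43, -0.0]
force: [-4.4, 2.0, 7.6]
width: 0.0316
grasp_force: 20.0
```

Request:
step_hand:
  ticks: {"dx": [0,0,0,0,0,0,0,0,0,0,0,0],"dy": [0,0,0,0,0,0,0,0,0,0,0,0],"dz": [0,0,0,0,0,0,0,0,0,0,0,0],"yaw": [0.1,0.1,0.1,0.1,0.1,0.12,0.12,0.12,0.12,0.1,0.05,0]}

```text
clock: 6.52
tcp_pos: [0.497, 0.1666, 0.1336]
ee_rot: [0.0, 0.993, -0.121, -0.0]
force: [-2.7, -0.1, 8.0]
width: 0.0313
grasp_force: 20.0
```

Request:
step_hand:
  ticks: {"dx": [0,0],"dy": [0,0],"dz": [0,0],"yaw": [0,0]}

```text
clock: 6.78
tcp_pos: [0.497, 0.1666, 0.1336]
ee_rot: [-0.0, 0.993, -0.121, -0.001]
force: [-3.9, -0.8, 8.8]
width: 0.0309
grasp_force: 20.0
```

Run:
```python
from h import *
s=ctrl.get_state();q=s['ee_rot'];print(s['q'][6],np.degrees(2*np.arctan2(q[2],q[1])),s['force'],s['ft_torque'],s['width'])
```

```text
-1.9458533460309597 -13.880804472857239 [-3.90594876 -0.75259179  8.75018518] [-0.04125909  0.92653035 -0.08820232] 0.030917850801347343
```

Knob at yaw about -13.9°, which is off. Now I release, rise and look.

Request:
step_hand:
  ticks: {"dx": [0,0,0,0,0,0],"dy": [0,0,0,0,0,0],"dz": [0,0,0,0,0,0],"yaw": [0,0,0,0,0,0]}
  aperture: 0.092

```text
clock: 7.52
tcp_pos: [0.4974, 0.1666, 0.1331]
ee_rot: [0.0, 0.993, -0.121, 0.0]
force: [0.1, 0.4, -0.4]
width: 0.0868
grasp_force: 0.0
```

Request:
step_hand:
  ticks: {"dx": [0,0,0,0,0,0,0],"dy": [0,0,0,0,0,0,0],"dz": [-0.01,-0.025,-0.03,-0.03,-0.03,0,0],"yaw": [0,0,0,0,0,0,0]}

```text
clock: 8.4
tcp_pos: [0.497, 0.1666, 0.258]
ee_rot: [-0.0, 0.993, -0.121, -0.0]
force: [0.5, 0.1, -0.4]
width: 0.0919
grasp_force: 0.0
```

Run:
```python
from h import *
i=viewer.capture("wrist")
cv2.imwrite("pics/w2.png",(255*(i[:,:,::-1]/255.)**.6).astype('uint8'))
```

```text
(no output)
```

View pics/w2.png

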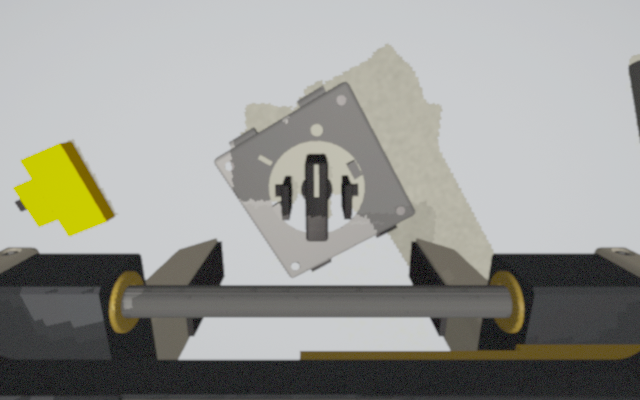

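The pointer (column 316) is in line with the off disc at (316,130). The tabs at (285,197) and (348,197) have the same spacing as at rest, so they are sprung out. Handing in.

```bash
python3 -c "
from rig import ctrl, viewer
print(ctrl.finish_job())"
```

```text
the job is handed in; nothing more can be done
None
```

The isolator knob is turned to off, with its pointer in line with the off disc and both tabs sprung out. The timer dial was never approached, and the job is handed in at about 8.5 s; `finish_job()` returned no verdict.

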